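# Turn the sample carousel to the reader and start the reading

## Task

Turn the round sample carousel by pushing the blue knobs on its rim with the fingers until the sample cup with the yellow lid stands at the front, in line with the red pointer on the white reader block. Then press the green button on the carousel's stand all the way down and let it go; do not press it before the yellow-lidded cup is in place. Do not touch, lift or tip any of the cups, and leave the other things on the worktop where they are.

Things in the scene. Friction and masses are not known exactly. Their poses are not given: they have to be found in the camera images.
- stand: Fixed stand of the carousel, grey, about 20 mm high under the turntable. Origin: on the turntable's axis, at the worktop. x points from the reader block through the axis to the back; the front, where the reader and pointer are, is the stand's -x; z up. A white reader block (38 x 64 mm, 30 mm high) stands 163 to 201 mm in front of the axis. The stand's position and yaw change.
- pointer (a point): Tip of the red arrow on top of the reader block, 168 mm in front of the axis (stand -x), 32 mm above the worktop. The cup is in place when it stands on the line from the axis to this tip.
- platter_center (a point): Centre of the turntable's upper face, on its vertical axis, 30 mm above the worktop. The turntable is a grey disc 294 mm across and 12 mm thick, which turns freely either way (several turns), moves at a light push of about 1 N at its rim and stays where it is left. On it are four pockets (black collars 61 mm across outside, 10 mm high, centres 68 mm from the axis, 90 degrees apart), one container in each.
- platter (a joint): Turn of the turntable in rad, 0 at the start, growing counter-clockwise seen from above.
- lug_1 (a point): Centre of the top of one of four alike blue knobs that stand upright on the turntable's rim: 16 mm across, 45 mm high (from 30 to 75 mm above the worktop), 135 mm from the axis, 90 degrees apart and each midway between two pockets. They are there to be pushed sideways, along the rim.
- lug_2 (a point): Centre of the top of one of four alike blue knobs that stand upright on the turntable's rim: 16 mm across, 45 mm high (from 30 to 75 mm above the worktop), 135 mm from the axis, 90 degrees apart and each midway between two pockets. They are there to be pushed sideways, along the rim.
- lug_3 (a point): Centre of the top of one of four alike blue knobs that stand upright on the turntable's rim: 16 mm across, 45 mm high (from 30 to 75 mm above the worktop), 135 mm from the axis, 90 degrees apart and each midway between two pockets. They are there to be pushed sideways, along the rim.
- lug_4 (a point): Centre of the top of one of four alike blue knobs that stand upright on the turntable's rim: 16 mm across, 45 mm high (from 30 to 75 mm above the worktop), 135 mm from the axis, 90 degrees apart and each midway between two pockets. They are there to be pushed sideways, along the rim.
- read_button (a joint): How far the green button is pressed, in m: 0 up, 0.006 fully down. A spring returns it; fully down takes about 4 N.
- read_button_top (a point): Centre of the top of the green button, 28 mm across, pressed straight down; on an arm of the stand 190 mm from the axis, to the right of the reader.
- yellow_cup: Sample cup with a yellow lid, upright in a pocket of the turntable, one of four containers in an order that changes. Body about 52 mm across, lid 59 mm across, 66 mm tall. Origin: centre of its underside; z up its axis. Loose, about 50 g.
- white_cup: Sample cup with a white lid, upright in a pocket of the turntable, one of four containers in an order that changes. Body about 52 mm across, lid 59 mm across, 66 mm tall. Origin: centre of its underside; z up its axis. Loose, about 50 g.
- red_cup: Sample cup with a red lid, upright in a pocket of the turntable, one of four containers in an order that changes. Body about 44 mm across, lid 51 mm across, 56 mm tall. Origin: centre of its underside; z up its axis. Loose, about 50 g.
- small_pot: Small sample pot with a white lid, upright in a pocket of the turntable, one of four containers in an order that changes. Body about 38 mm across, lid 45 mm across, 48 mm tall. Origin: centre of its underside; z up its axis. Loose, about 50 g.
- wipes: Carton of wipes, 70 x 105 x 105 mm, a bystander on the worktop. Origin: centre of its underside.
- rack: Empty blue tube rack, 48 x 125 x 55 mm, a bystander. Origin: centre of its underside.
- bench_timer: White bench timer with three buttons, 58 x 62 x 18 mm, a bystander. Origin: centre of its underside.
- stain_bottle: Brown stain bottle with a black cap, 48 mm across, 104 mm tall, a bystander. Origin: centre of its underside.

How it is judged:
On the way, in this order (a step that is already met when the one before it is completed fails the run):
1. the yellow-lidded cup stands at the front, in line with the pointer (x of yellow_cup in the frame of stand below -0.05 m and y of yellow_cup in the frame of stand between -0.012 and 0.012 m and velocity of joint platter between -0.05 and 0.05 rad/s), for 0.2 s.
2. the green button is pressed down with the cup in place (x of yellow_cup in the frame of stand below -0.05 m and y of yellow_cup in the frame of stand between -0.012 and 0.012 m and value of joint read_button above 0.0045 m), for 0.05 s.
At the end, for the whole second after the job is handed in: The yellow-lidded cup stands at the front of the carousel, within 12 mm to either side of the line from the axis to the pointer (about 10 degrees); the turntable is at rest; the green button has been pressed with the cup in place and is up again; all four containers stand upright in their pockets (all of step 1 and value of joint read_button below 0.002 m and angle between each of yellow_cup, white_cup, red_cup, small_pot's own z axis and vertical below 0.2 rad and z of yellow_cup in the frame of stand between 0.024 and 0.04 m and z of white_cup in the frame of stand between 0.024 and 0.04 m and z of red_cup in the frame of stand between 0.024 and 0.04 m and z of small_pot in the frame of stand between 0.024 and 0.04 m); the robot touches nothing.
It fails at once if the button is pressed while the yellow-lidded cup is not in place (not (x of yellow_cup in the frame of stand below -0.05 m and y of yellow_cup in the frame of stand between -0.012 and 0.012 m) and value of joint read_button above 0.003 m).
It fails at once if the robot touches a cup (contact force between any of the fingers, the arm and yellow_cup above 0.5 N or contact force between any of the fingers, the arm and white_cup above 0.5 N or contact force between any of the fingers, the arm and red_cup above 0.5 N or contact force between any of the fingers, the arm and small_pot above 0.5 N).
It fails at once if a cup is lifted or tipped (angle between any of yellow_cup, white_cup, red_cup, small_pot's own z axis and vertical above 0.35 rad or z of any of yellow_cup, white_cup, red_cup, small_pot in the frame of stand above 0.045 m).
It fails at once if a bystander is moved (distance of any of wipes, rack, bench_timer, stain_bottle from where it was at the start of the episode above 0.02 m).
It also fails if it takes over 72 s, if anything falls off the work surface, if the arm or the gripper's body presses on something with over 40 N, if the wrist force passes 120 N, or if a joint passes its speed limit or range.

## Robot

A 6-joint arm with a two-finger parallel gripper is mounted at the origin on a cart in front of the work surface, level with it; the furniture and walls round the work are solid. World frame = base frame: x ahead of the robot, y to its left, z up, the work surface at z = 0. Lengths are in m, angles in rad, forces in N, time in s.
With the tool pointing down it reaches from about 0.35 to 0.975 m from the base axis. Payload 4.9 kg.
Tool frame: the origin (TCP) lies between the finger pads; the fingertips stand 14 mm ahead of it and the grasp point (between the pads) lies 5 mm behind it (manip.tcp_to_tips is the distance from the TCP to the fingertips, in m); z points along the fingers, y is the line along which they close (so a half turn about z gives the same grasp; the last joint's range is limited). The gripper opens to 85 mm and grips with 20 to 120 N. Pads are 22 mm wide; open, the fingers measure 114 mm over their backs; the gripper's body (76 mm by 85 mm) begins 54 mm behind the grasp point. The pads swing forward as they close: fully open they stand 13 mm farther back than shut.
Start: joints at [1.173, 0.053, 1.613, -0, 1.476, -0.119], TCP at [0.172, 0.601, 0.245] pointing down, gripper open.
Joint ranges: [-3.01, 3.01], [-1.01, 2.22], [0.06, 2.58], [-1.02, 4.17], [0.09, 2.62], [-3.14, 3.14]. Speed limits (rad/s): [2.57, 2.57, 3.14, 3.14, 3.14, 3.14].

## Interface

Orientations are given as a unit quaternion [w, x, y, z].
In Python, from plant import manip gives the robot as it stands.
- The arm moves only by the tool servo_tool, never from a script. Its argument "moves" is a list that holds one entry, the list of rows, each a list of 7 numbers: the shift along the tool's x, y, z in mm, then the turn, a rotation vector about the tool's x, y, z in degrees, then the finger opening in mm, from 0 to 85.4. In form: [[[x, y, z, ax, ay, az, fingers], ...]]. A call has 1 to 12 rows; each row shifts and turns the commanded pose from where the row before left it, along the tool's axes as they then stand; what a row does not reach is not made up. A row lasts 1/8 s, in which the tool goes at most 62.5 mm and 10.7 degrees, less where a joint would pass 70% of its speed; a pose out of reach is approached as far as the arm can. A call with a gripper value outside its range is refused whole. The fingers move at their own pace and stop on an object; the grip force is fixed at half the most. Time passes only in rows, so rows that do not move let the fingers close. It gives the time, the measured TCP pose, the force, the opening and the grip force at its end, in the units of the state.
- manip.state(): the state, without advancing time (a new reading comes with each control period).
- manip.grab_frame(name): name is "scene" or "top"; returns a dict with "image" (400x640x3 uint8, blue, green, red), "mtx" (3x3 intrinsics, pixels), "dist_coeffs" ([k1, k2, p1, p2, k3] as OpenCV has them; the pictures are not rectified), "eye" and "rotation" of the camera in the world. Camera axes: x right, y down, z forward; pixel columns grow to the right and rows downward; lengths in m; the calibration is good to about 2 mm. A picture is of the moment at which its call begins. There is no depth.
- manip.job_done(): hands the job in; it is judged then, once.
The state is a dict: "time": time; "joint_pos": joint angles; "joint_vel": joint speeds; "joint_efforts": joint torques, N m; "tool_pos": TCP position; "tool_rot": TCP orientation; "contact_force": force on the tool from outside, world axes, zero at the start; "ft_torque": the same for the moment, N m; "gripper_width": opening from 0.0 (shut) to 1.0 (fully open); "grasp_force": force on a finger pad.
Only numpy, scipy, OpenCV 4.12 (cv2) and the standard library are available. Lean on these libraries where they do the work, as an engineer would, in place of code of your own. Each camera call takes 0.05 s, during which the arm holds its last target. There are 200 camera calls.

## Working session

There is one attempt and no reset: what is moved stays moved. The work goes in short steps, Python scripts to look and compute and a tool call to move; the robot and the scene stay as the last step left them, time stands still between calls to the robot, and variables do not carry over. Pictures are saved under pics/ and viewed, at most 10 in all, crops included, and the job is handed in when it is done.

Besides the shell and the picture viewer there is one more tool, called as name(argument=value, ...) on one line, values as JSON. servo_tool: Moves the arm, as the interface text tells. Its arguments: {"type":"object","properties":{"moves":{"type":"array"}},"required":["moves"]}

```bash
mkdir -p pics; cat > h.py <<'E'
import cv2,numpy as np
from plant import manip
def grab(n,f):
    g=manip.grab_frame(n); cv2.imwrite('pics/'+f,g['image']); return g
def ray(g,uv,z):
    p=cv2.undistortPoints(np.array([[uv]],float),np.array(g['mtx']),np.array(g['dist_coeffs']))[0,0]
    d=np.array(g['rotation'])@np.array([p[0],p[1],1]); e=np.array(g['eye'])
    return e+d*(z-e[2])/d[2]
E
python3 - <<'E'
from h import *
for n in('top','scene'):
    g=grab(n,n+'1.png'); print(g['eye'],g['rotation'])
print(manip.state())
E
```

```text
[ 0.34697827 -0.09937287  1.79722179] [-0.04209657  0.71403465 -0.69765319  0.04077292]
[-0.28478345 -0.77315841  1.11978361] [-0.3490902   0.83017951 -0.40297887  0.16292954]
{'time': 0.1, 'joint_pos': array([ 1.17299218e+00,  5.33469512e-02,  1.61419834e+00, -6.94281860e-06,
        1.47597865e+00, -1.18982540e-01]), 'joint_vel': array([-4.53120251e-04, -1.68189768e-03, -2.56033860e-03, -4.20660381e-05,
        6.87466859e-04,  3.99075979e-04]), 'joint_efforts': array([-9.84335088e-05, -3.94903028e+01, -3.71363497e+01, -1.49230427e-04,
        3.85073581e-03,  1.21732231e-05]), 'tool_pos': array([0.17179095, 0.60035543, 0.24412626]), 'tool_rot': array([-2.43407304e-04,  1.38959262e-01,  9.90297627e-01, -9.34467142e-04]), 'contact_force': array([-0.52471737,  0.39340094, -0.50146583]), 'ft_torque': array([ 0.05488859, -0.0349205 , -0.01069272]), 'grasp_force': 0.0, 'gripper_width': 1.0000956046337566}
```

View pics/top1.png

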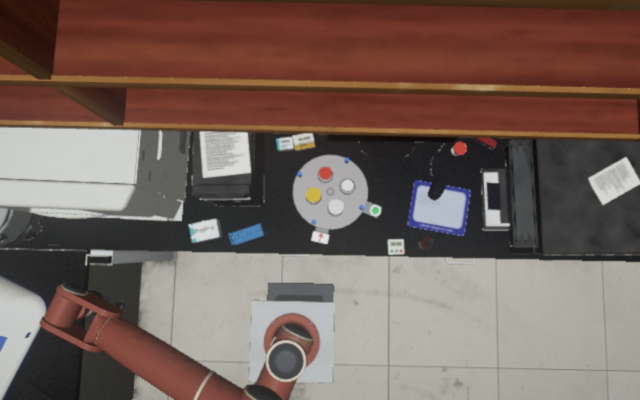

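View pics/scene1.png

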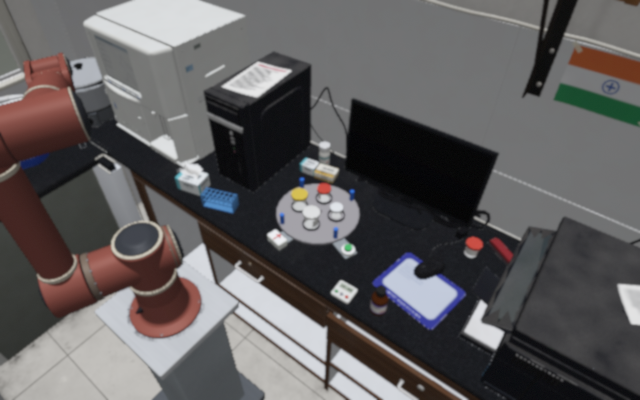

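```bash
cat >> h.py <<'E'
from scipy.spatial.transform import Rotation as R
def ray(g,uv,z):
    p=cv2.undistortPoints(np.array([[uv]],float),np.array(g['mtx']),np.array(g['dist_coeffs']))[0,0]
    q=np.array(g['rotation']); M=R.from_quat(q,scalar_first=True).as_matrix()
    d=M@np.array([p[0],p[1],1]); e=np.array(g['eye'])
    return (e+d*(z-e[2])/d[2]).round(4)
def crop(g,x,y,w,h,s,f):
    cv2.imwrite('pics/'+f,cv2.resize(g['image'][y:y+h,x:x+w],None,fx=s,fy=s,interpolation=cv2.INTER_CUBIC))
E
python3 - <<'E'
from h import *
g=manip.grab_frame('top'); crop(g,270,125,133,125,6,'topc.png')
for n,uv,z in [('axis',(330,191),.03),('yel',(314,195),.096),('point',(320,232),.032),('btn',(375,210),.03),('lug back',(347,160),.075),('lugfr',(314,222),.075),('shelf edge',(330,135),.0)]: print(n,ray(g,uv,z))
print(g['mtx'])
E
```

```text
axis [ 0.5762 -0.1358  0.03  ]
yel [ 0.5512 -0.0748  0.096 ]
point [ 0.416  -0.1005  0.032 ]
btn [ 0.506  -0.3116  0.03  ]
lug back [ 0.6914 -0.1974  0.075 ]
lugfr [ 0.4513 -0.077   0.075 ]
shelf edge [ 0.8069 -0.1318  0.    ]
[[457.61357747   0.         319.05498679]
 [  0.         457.61357747 196.13139362]
 [  0.           0.           1.        ]]
```

View pics/topc.png

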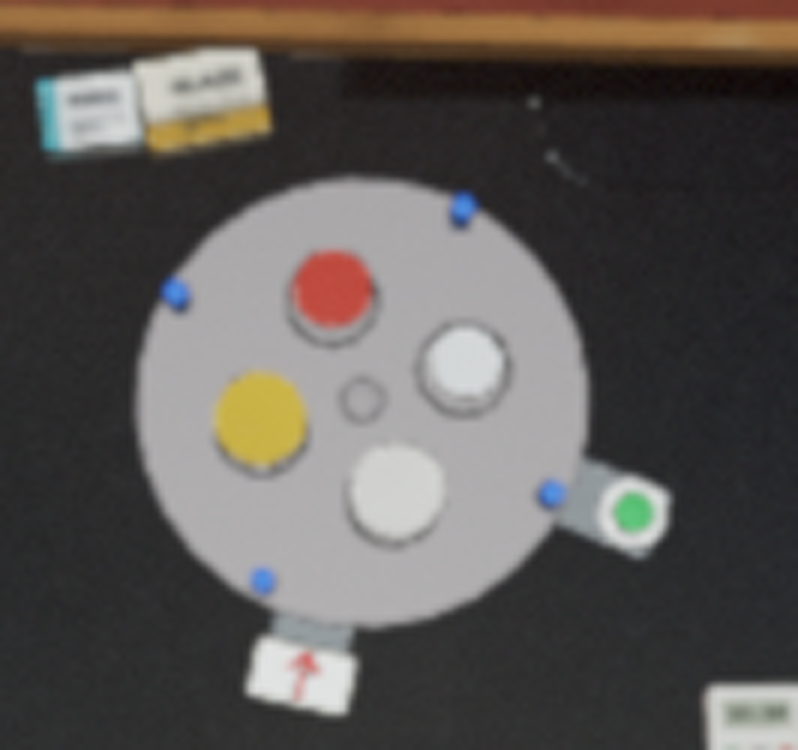

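```bash
python3 - <<'E'
from h import *
from scipy.optimize import least_squares
g=manip.grab_frame('top')
px=lambda u,v:(270+(u+.5)/6-.5,125+(v+.5)/6-.5)
P=lambda u,v,z:ray(g,px(u,v),z)[:2]
ax=P(362,400,.03);pt=P(307,652,.032);bt=P(633,512,.03);ye=P(262,417,.096)
L=np.array([P(u,v,.07) for u,v in((262,580),(551,494),(463,208),(176,293))])
print(ax,pt,bt,ye,L)
def f(p):
    e=lambda a,r:p[:2]+r*np.array([np.cos(a),np.sin(a)])
    k=[e(p[2]+i*np.pi/2,.135)-L[i] for i in range(4)]
    return np.r_[np.ravel(k),p[:2]-ax,e(p[3],.168)-pt]
s=least_squares(f,[*ax,2.6,2.9]);p=s.x
print(p[:2],np.degrees(p[2:]),(s.fun*1e3).round(1))
d=ye-p[:2];b=bt-p[:2];print('yel',np.degrees(np.arctan2(d[1],d[0])),np.linalg.norm(d),'btn',np.degrees(np.arctan2(b[1],b[0])),np.linalg.norm(b))
print('turn',np.degrees(p[3]-p[2])+45)
E
```

```text
[ 0.5752 -0.1355] [ 0.4113 -0.1035] [ 0.5064 -0.3119] [ 0.5546 -0.0719] [[ 0.4544 -0.0741]
 [ 0.513  -0.2552]
 [ 0.6953 -0.1967]
 [ 0.636  -0.0148]]
[ 0.57501944 -0.13530652] [152.96547728 169.00583825] [ 0.4  0.2  0.7 -0.4 -0.   0.   0.4 -0.3 -0.2  0.2 -1.2  0.2]
yel 107.85063810462933 0.06661336187484379 btn -111.23477660201495 0.18945681650065363
turn 61.04036097322563
```

servo_tool(moves=[[[-39, -44, 0, 0, 0, 0, 0], [-39, -44, 0, 0, 0, 0, 0], [-39, -44, 0, 0, 0, 0, 0], [-39, -44, 0, 0, 0, 0, 0], [-39, -44, 0, 0, 0, 0, 0], [-39, -44, 0, 0, 0, 0, 0], [-39, -44, 0, 0, 0, 0, 0], [-39, -44, 0, 0, 0, 0, 0], [-39, -44, 0, 0, 0, 0, 0], [-39, -44, 0, 0, 0, 0, 0], [-39, -44, 0, 0, 0, 0, 0], [-39, -44, 0, 0, 0, 0, 0]]])

```text
time: 1.7
tool_pos: [0.4771, -0.0375, 0.2454]
tool_rot: [0.0, 0.139, 0.99, 0.0]
contact_force: [0.7, 0.8, 1.0]
gripper_width: -0.004
grasp_force: 0.0
```

servo_tool(moves=[[[0, 0, 0, 0, 0, 10, 0], [0, 0, 0, 0, 0, 10, 0], [0, 0, 0, 0, 0, 10, 0], [0, 0, 0, 0, 0, 10, 0], [0, 0, 0, 0, 0, 10, 0], [0, 0, 0, 0, 0, 10, 0], [0, 0, 0, 0, 0, 10, 0], [0, 0, 0, 0, 0, 10, 0], [0, 0, 0, 0, 0, 10, 0], [0, 0, 0, 0, 0, 10, 0], [0, 0, 0, 0, 0, 10, 0], [0, 0, 0, 0, 0, 9, 0]]])

```text
time: 3.2
tool_pos: [0.4764, -0.0355, 0.2451]
tool_rot: [-0.0, 0.925, 0.38, -0.0]
contact_force: [-0.7, -1.4, -0.4]
gripper_width: 0.004
grasp_force: 0.0
```

servo_tool(moves=[[[0, 0, 45, 0, 0, 0, 0], [0, 0, 45, 0, 0, 0, 0], [0, 0, 45, 0, 0, 0, 0], [0, 0, 32, 0, 0, 0, 0], [0, 0, 20, 0, 0, 0, 0], [0, 0, 0, 0, 0, 0, 0]]])

```text
time: 3.95
tool_pos: [0.4749, -0.0352, 0.0563]
tool_rot: [-0.001, 0.924, 0.383, -0.002]
contact_force: [0.4, 0.3, -0.0]
gripper_width: -0.004
grasp_force: 0.0
```

```bash
python3 - <<'E'
from h import *
g=manip.grab_frame('top'); a=g['image'][125:250,270:403]
g=manip.grab_frame('scene'); b=g['image'][160:285,245:378]
cv2.imwrite('pics/c2.png',cv2.resize(np.hstack([a,b]),None,fx=3,fy=3,interpolation=cv2.INTER_CUBIC))
E
```

```text
(no output)
```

View pics/c2.png

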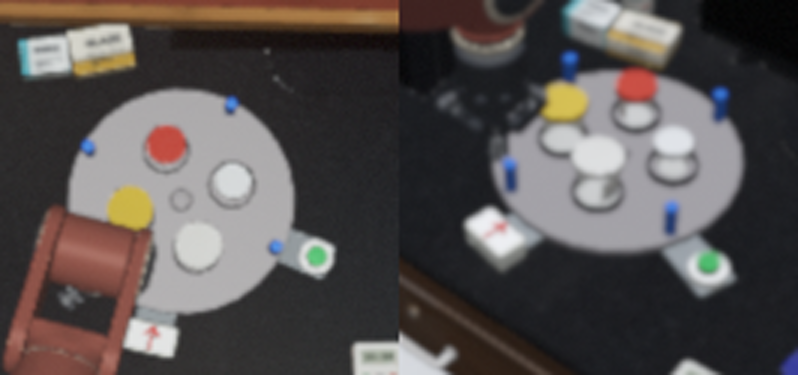

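servo_tool(moves=[[[-7.4, 0.2, 0, 0, 0, -3, 0], [-7.4, 0.2, 0, 0, 0, -3, 0], [-7.4, 0.2, 0, 0, 0, -3, 0], [-7.4, 0.2, 0, 0, 0, -3, 0], [-7.4, 0.2, 0, 0, 0, -3, 0], [-7.4, 0.2, 0, 0, 0, -3, 0], [-7.4, 0.2, 0, 0, 0, -3, 0], [-7.4, 0.2, 0, 0, 0, -3, 0], [-7.4, 0.2, 0, 0, 0, -3, 0], [-7.4, 0.2, 0, 0, 0, -3, 0], [-7.4, 0.2, 0, 0, 0, -3, 0], [-7.4, 0.2, 0, 0, 0, -3, 0]]])

```text
time: 5.55
tool_pos: [0.4384, -0.1141, 0.0603]
tool_rot: [0.002, 0.76, 0.65, 0.001]
contact_force: [0.1, 1.7, 0.0]
gripper_width: -0.003
grasp_force: 0.4
```

servo_tool(moves=[[[-7.4, 0.2, 0, 0, 0, -3, 0], [-7.4, 0.2, 0, 0, 0, -3, 0], [-7.4, 0.2, 0, 0, 0, -3, 0], [-7.4, 0.2, 0, 0, 0, -3, 0], [-7.4, 0.2, 0, 0, 0, -3, 0], [-7.4, 0.2, 0, 0, 0, -3, 0], [-5, 0.1, 0, 0, 0, -2, 0], [-5, 0.1, 0, 0, 0, -2, 0], [-5, 0.1, 0, 0, 0, -2, 0], [-2.5, 0, 0, 0, 0, -1, 0], [-2.5, 0, 0, 0, 0, -1, 0], [0, 0, 0, 0, 0, 0, 0]]])

```text
time: 7.05
tool_pos: [0.4419, -0.1775, 0.0587]
tool_rot: [0.0, 0.595, 0.804, -0.0]
contact_force: [0.4, 0.3, -0.6]
gripper_width: 0.002
grasp_force: 0.0
```

```bash
python3 - <<'E'
from h import *
g=manip.grab_frame('top'); a=g['image'][125:250,270:403]
g=manip.grab_frame('scene'); b=g['image'][160:285,245:378]
cv2.imwrite('pics/c3.png',cv2.resize(np.hstack([a,b]),None,fx=3,fy=3,interpolation=cv2.INTER_CUBIC))
d=manip.state()['tool_pos'][:2]-[.57502,-.13531];print(np.degrees(np.arctan2(d[1],d[0]))%360,np.hypot(*d))
E
```

```text
197.4252255538936 0.13984663710772005
```

View pics/c3.png

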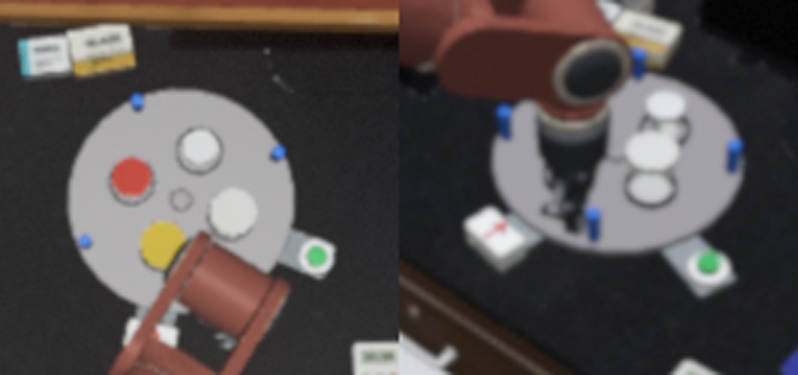

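```bash
cat >> h.py <<'E'
def lugs(n):  # platter angle from blue knobs in the top view, remaining turn to place
    g=manip.grab_frame('top');h=cv2.cvtColor(g['image'],cv2.COLOR_BGR2HSV)
    m=cv2.inRange(h,(100,130,80),(125,255,255))
    k,_,st,c=cv2.connectedComponentsWithStats(m)
    for i in range(1,k):
        d=ray(g,c[i],.07)[:2]-[.57502,-.13531]
        if .12<np.hypot(*d)<.15: print(c[i].round(1),st[i,4],'rem %.1f'%((169-45-np.degrees(np.arctan2(d[1],d[0]))+45)%90-45))
E
python3 -c "
from h import *
lugs(0)"
```

```text
[314.9 157.8] 15 rem 7.7
[362.6 175.1] 15 rem 7.9
[297.9 205.1] 8 rem 7.3
```

servo_tool(moves=[[[-3.7, 0, 0, 0, 0, -1.5, 0], [-3.7, 0, 0, 0, 0, -1.5, 0], [-3.7, 0, 0, 0, 0, -1.5, 0], [-3.7, 0, 0, 0, 0, -1.5, 0], [-2.5, 0, 0, 0, 0, -1, 0], [-1.5, 0, 0, 0, 0, -0.6, 0], [0, 0, 0, 0, 0, 0, 0], [0, 0, 0, 0, 0, 0, 0]]])

```text
time: 8.2
tool_pos: [0.4481, -0.1949, 0.0584]
tool_rot: [0.0, 0.54, 0.842, -0.0]
contact_force: [-1.0, 0.1, 0.0]
gripper_width: -0.0
grasp_force: 0.0
```

```bash
python3 -c "
from h import *
lugs(0)"
```

```text
[311. 160.] 14 rem 0.5
[360.5 171.1] 15 rem 0.6
[299.9 209.1] 8 rem 0.1
```

servo_tool(moves=[[[6, 0, 0, 0, 0, 0, 0], [6, 0, 0, 0, 0, 0, 0], [0, 0, -50, 0, 0, 0, 0], [0, 0, -50, 0, 0, 0, 0], [-48, 1, 0, 0, 0, 0, 0], [-48, 1, 0, 0, 0, 0, 0], [-47, 2, 0, 0, 0, 0, 0], [0, 0, 40, 0, 0, 0, 0], [0, 0, 30, 0, 0, 0, 0], [0, 0, 15, 0, 0, 0, 0], [0, 0, 0, 0, 0, 0, 0]]])

```text
time: 9.62
tool_pos: [0.5057, -0.3114, 0.0723]
tool_rot: [-0.001, 0.54, 0.842, 0.0]
contact_force: [0.1, 0.6, 0.7]
gripper_width: 0.001
grasp_force: 0.0
```

```bash
python3 - <<'E'
from h import *
lugs(0)
g=manip.grab_frame('top'); a=g['image'][125:250,270:403]
g=manip.grab_frame('scene'); b=g['image'][160:285,265:398]
cv2.imwrite('pics/c4.png',cv2.resize(np.hstack([a,b]),None,fx=3,fy=3,interpolation=cv2.INTER_CUBIC))
E
```

```text
[311. 160.] 14 rem 0.5
[360.5 171.1] 15 rem 0.6
[299.9 209.1] 8 rem 0.1
[348. 220.] 1 rem 2.2
```

View pics/c4.png

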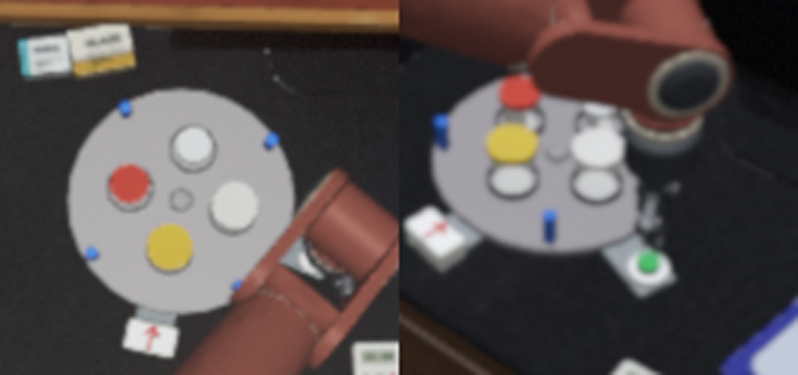

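servo_tool(moves=[[[0, 0, 5, 0, 0, 0, 0], [0, 0, 5, 0, 0, 0, 0], [0, 0, 5, 0, 0, 0, 0], [0, 0, 3, 0, 0, 0, 0], [0, 0, 3, 0, 0, 0, 0], [0, 0, 0, 0, 0, 0, 0]]])

```text
time: 10.52
tool_pos: [0.5061, -0.3121, 0.0519]
tool_rot: [-0.0, 0.54, 0.842, 0.0]
contact_force: [0.2, 0.1, 0.6]
gripper_width: -0.0
grasp_force: 0.0
```

servo_tool(moves=[[[0, 0, 2, 0, 0, 0, 0], [0, 0, 2, 0, 0, 0, 0], [0, 0, 0, 0, 0, 0, 0]]])

```text
time: 10.9
tool_pos: [0.5062, -0.3121, 0.0481]
tool_rot: [-0.0, 0.54, 0.842, 0.0]
contact_force: [-0.5, 0.3, 0.3]
gripper_width: -0.003
grasp_force: 0.0
```

servo_tool(moves=[[[0, 0, 2, 0, 0, 0, 0], [0, 0, 1, 0, 0, 0, 0], [0, 0, 0, 0, 0, 0, 0]]])

```text
time: 11.28
tool_pos: [0.5062, -0.3122, 0.0451]
tool_rot: [-0.0, 0.54, 0.842, 0.0]
contact_force: [-0.1, -0.1, -0.2]
gripper_width: -0.0
grasp_force: 0.0
```

Tip near 31 mm, no contact yet; continue.

servo_tool(moves=[[[0, 0, 2, 0, 0, 0, 0], [0, 0, 2, 0, 0, 0, 0], [0, 0, 0, 0, 0, 0, 0]]])

```text
time: 11.65
tool_pos: [0.5065, -0.3124, 0.0415]
tool_rot: [0.0, 0.54, 0.842, -0.0]
contact_force: [-0.6, 0.0, 2.1]
gripper_width: -0.001
grasp_force: 1.1
```

servo_tool(moves=[[[0, 0, 2, 0, 0, 0, 0], [0, 0, 0, 0, 0, 0, 0]]])

```text
time: 11.9
tool_pos: [0.5065, -0.3124, 0.0395]
tool_rot: [0.0, 0.54, 0.842, -0.0]
contact_force: [-0.1, -0.2, 3.0]
gripper_width: 0.001
grasp_force: 1.6
```

servo_tool(moves=[[[0, 0, 2, 0, 0, 0, 0], [0, 0, 0, 0, 0, 0, 0]]])

```text
time: 12.15
tool_pos: [0.5065, -0.3124, 0.038]
tool_rot: [0.0, 0.54, 0.842, -0.0]
contact_force: [-2.0, 2.2, 6.9]
gripper_width: -0.002
grasp_force: 3.2
```

servo_tool(moves=[[[0, 0, 1, 0, 0, 0, 0], [0, 0, 0, 0, 0, 0, 0], [0, 0, 0, 0, 0, 0, 0]]])

```text
time: 12.52
tool_pos: [0.5066, -0.3125, 0.0379]
tool_rot: [-0.0, 0.54, 0.842, -0.0]
contact_force: [-4.0, 1.7, 10.9]
gripper_width: 0.002
grasp_force: 5.6
```

servo_tool(moves=[[[0, 0, -3, 0, 0, 0, 0], [0, 0, -4, 0, 0, 0, 0], [0, 0, -8, 0, 0, 0, 0], [0, 0, -30, 0, 0, 0, 0], [0, 0, -50, 0, 0, 0, 0], [0, 0, -50, 0, 0, 0, 0], [0, 0, 0, 0, 0, 0, 0], [0, 0, 0, 0, 0, 0, 0], [0, 0, 0, 0, 0, 0, 0]]])

```text
time: 13.65
tool_pos: [0.5052, -0.3114, 0.1789]
tool_rot: [-0.002, 0.54, 0.842, 0.0]
contact_force: [0.6, -0.2, -0.7]
gripper_width: -0.0
grasp_force: 0.0
```

```bash
python3 - <<'E'
from h import *
lugs(0)
g=manip.grab_frame('top'); a=g['image'][125:250,270:403]
g=manip.grab_frame('scene'); b=g['image'][160:285,265:398]
cv2.imwrite('pics/c5.png',cv2.resize(np.hstack([a,b]),None,fx=3,fy=3,interpolation=cv2.INTER_CUBIC))
E
```

```text
[311. 160.] 14 rem 0.5
[360.5 171.1] 15 rem 0.6
[299.9 209.1] 8 rem 0.1
[348.5 219.5] 2 rem 1.1
```

View pics/c5.png

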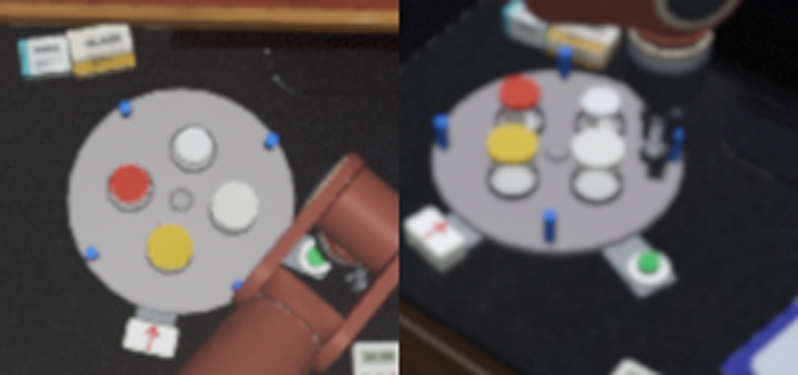

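The yellow cup lines up with the pointer, the button bottomed out and is up again, and the arm is clear.

```bash
python3 -c "
from plant import manip
print(manip.job_done())"
```

```text
the job is handed in; nothing more can be done
None
```

I turned the carousel until the yellow-lidded cup was in line with the pointer (within about 1°), pressed the green button to its stop and released it, backed the arm clear, and handed the job in; the hand-in returned no verdict.

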